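# Walk a power supply up to its stops

### The job

Walk the flat aluminium power supply across the bench by pushing alternately on the two bare ends of its rear face, until its front bears on the rubber feet of both screw stops at once and stays pressed against both when you let go, its ends level with the ends of the stop bar (within 20 mm). Push gently, never harder than 20 N, keep it flat on the bench and within 20 degrees of square to the bar, and keep off the terminal block in the middle of its rear. Leave the contactor, tape measure and terminal strip where they are.

Things in the scene. Friction and masses are not known exactly. Their poses are not given: they have to be found in the camera images.
- supply_center (a point): centre (27.5 mm up) of the power supply: plain aluminium case with slotted top, 95 deep (x), 200 wide (y), 55 high mm, 0.65-0.97 kg, too large to grasp, loose on the bench. x points out of its front, to the stop bar; rear face 47.5 mm behind the centre. A push of 3-7 N at a rear corner slides it; a push on one rear corner turns it about the other.
- terminals: black screw-terminal block fixed on the middle of the supply's rear face: 100 mm wide (y), 30 mm high, sticks 12 mm out of the face; origin at its centre. It must not be touched by the robot. On each side of it 50 mm of bare rear face remains (50 to 100 mm from the supply's middle): the places to push.
- stop_bar: fixed flat steel bar bolted to the bench beyond the supply, 200 mm long (its y), 40 mm wide (x), 12 mm thick; origin at the centre of its underside, x axis pointing away from the supply.
- stop_left: fixed grey stop block, 30x26x34 mm, 70 mm to +y of the bar's middle; origin at the centre of its underside (12 mm up). Its screw, 28 mm above the bench, carries a round rubber foot (20 mm across) facing the supply. The foot's face is 37 mm in front of the block's centre, +-5 mm: each screw is hand-set differently, so find it by feel. The foot yields 1 mm per 4 N, 5 mm at most.
- stop_right: the same stop block, 70 mm to -y of the bar's middle, its screw set on its own (foot face 37 +-5 mm in front of the block's centre). A foot pressed hard springs back on release and may unload the other, so end with ever lighter pushes.
- contactor: black contactor, 70 x 50 x 48 mm, a bystander to the +y side; origin at the centre of its underside.
- tape_measure: tape measure, 67 x 78 x 35 mm, a bystander to the -y side; origin at the centre of its underside.
- terminal_strip: grey five-way terminal strip, 46 x 33 x 36 mm, a bystander beside the bar's -y end; origin at the centre of its underside.

How it is judged:
On the way:
1. the supply has been walked up close to the stops: its centre within 105 mm of the bar's middle line (x of supply_center in the frame of stop_bar above -0.105 m), for 0.1 s.
At the end, for the whole second after the job is handed in: The supply lies still and flat on the bench, let go, its front pressing on both rubber feet (more than 0.3 N on each), its middle within 20 mm of the bar's middle along the bar (contact force between supply and stop_left above 0.3 N and contact force between supply and stop_right above 0.3 N and y of supply_center in the frame of stop_bar between -0.02 and 0.02 m and angle between supply_center's own z axis and vertical below 0.05 rad and linear speed of supply below 0.005 m/s); the robot touches nothing.
It fails at once if the robot pushes the supply, or the supply presses a stop, with more than 20 N (contact force between any of the fingers, the arm and supply above 20 N or contact force between supply and stop_left above 20 N or contact force between supply and stop_right above 20 N).
It fails at once if the robot touches the terminal block (contact force between any of the fingers, the arm and terminals above 0.5 N).
It fails at once if the supply swings more than 23 degrees off square to the bar (angle between the x axis of supply_center and the x axis of stop_bar, either way round above 0.4 rad).
It fails at once if the supply is tipped or lifted (angle between supply_center's own z axis and vertical above 0.1 rad or height (world z) of supply_center above 0.04 m).
It fails at once if a bystander is moved more than 15 mm (distance of any of contactor, tape_measure, terminal_strip from where it was at the start of the episode above 0.015 m).
It also fails if it takes over 72 s, if anything falls off the work surface, if the arm or the gripper's body presses on something with over 40 N, if the wrist force passes 120 N, or if a joint passes its speed limit or range.

### The arm

A 6-joint arm with a two-finger parallel gripper is mounted at the origin on a cart in front of the work surface, level with it; the furniture and walls round the work are solid. World frame = base frame: x ahead of the robot, y to its left, z up, the work surface at z = 0. Lengths are in m, angles in rad, forces in N, time in s.
With the tool pointing down it reaches from about 0.25 to 0.725 m from the base axis. Payload 4 kg.
Tool frame: the origin (TCP) lies midway between the tips of the shut fingers; the grasp point (between the pads) lies 19 mm behind it (r.grasp_offset is the distance from the TCP to the grasp point, in m); z points along the fingers, y is the line along which they close (so a half turn about z gives the same grasp; the last joint's range is limited). The gripper opens to 85 mm and grips with 20 to 120 N. Pads are 22 mm wide; open, the fingers measure 114 mm over their backs; the gripper's body (76 mm by 85 mm) begins 54 mm behind the grasp point. The pads swing forward as they close: fully open they stand 13 mm farther back than shut.
Start: joints at [-1.214, 0.241, 0.005, 1.335, 0, 1.571], TCP at [0.175, -0.469, 0.231] pointing down, gripper open.
Joint ranges: [-2.72, 2.72], [-1.05, 1.87], [-1.09, 1.28], [-1.99, 2.15], [-1.42, 1.44], [-3.14, 3.14]. Speed limits (rad/s): [2.79, 2.79, 3.14, 3.14, 3.14, 3.14].

### API

Orientations are given as [roll, pitch, yaw] about the fixed x, y, z axes, in that order (R = Rz(yaw) Ry(pitch) Rx(roll)).
In Python, from workcell import status, eyes, close_job, r gives the robot as it stands.
- The arm moves only by the tool drive_tool, never from a script. Its argument "deltas" is a list of rows, each an object with "fingers": the opening, from 0 (shut) to 1 (fully open); "xyz": the shift along the tool's x, y, z in cm, a list of three; "turn": the turn about the tool's z in degrees. A call has 1 to 10 rows; each row shifts and turns the commanded pose from where the row before left it, along the tool's axes as they then stand; what a row does not reach is not made up. A row lasts 1/12 s, in which the tool goes at most 41.7 mm and 7.16 degrees, less where a joint would pass 70% of its speed; a pose out of reach is approached as far as the arm can. A call is refused whole if a number of a shift passes 4.17 or a number of a turn 7.16, either way. A call with a gripper value outside its range is refused whole. The fingers move at their own pace and stop on an object; "newtons" is the grip in N (left out, the last holds). Time passes only in rows, so rows that do not move let the fingers close. It gives the time, the measured TCP pose, the force, the opening and the grip force at its end, in the units of the state.
- status.observe(): the state, without advancing time (a new reading comes with each control period).
- eyes.grab_frame(name): name is "scene" or "top"; returns the picture (384x512x3 uint8, red, green, blue); there is no depth.
- eyes.get_calibration(name): a dict with "fov_y" (degrees; the focal length in pixels is half the picture's height over the tangent of half this angle, whatever the lens; pixels are square), "cx", "cy" (the principal point, pixels), "R" (3x3) and "t" (3): a world point X has camera coordinates R X + t. Camera axes: x right, y down, z forward; pixel columns grow to the right and rows downward; lengths in m; the calibration is good to about 2 mm. A picture is of the moment at which its call begins. get_calibration takes no time and is no camera call.
- close_job(): hands the job in; it is judged then, once.
The state is a dict: "clock": time; "joints": joint angles; "qd": joint speeds; "tau": joint torques, N m; "ee_pos": TCP position; "eef_rot": TCP orientation; "ft_force": force on the tool from outside, world axes, zero at the start; "moment": the same for the moment, N m; "opening": finger opening in m; "grip_force": force on a finger pad.
Only numpy, scipy, OpenCV 4.12 (cv2) and the standard library are available. Lean on these libraries where they do the work, as an engineer would, in place of code of your own. Each camera call takes 0.05 s, during which the arm holds its last target. There are 200 camera calls.

## Working session

There is one attempt and no reset: what is moved stays moved. The work goes in short steps, Python scripts to look and compute and a tool call to move; the robot and the scene stay as the last step left them, time stands still between calls to the robot, and variables do not carry over. Pictures are saved under pics/ and viewed, at most 10 in all, crops included, and the job is handed in when it is done.

Besides the shell and the picture viewer there is one more tool, called as a command line: name --argument value ..., lists and objects as JSON in quotes. drive_tool: Moves the arm, as the interface text tells. Its arguments: {"type":"object","properties":{"deltas":{"type":"array","items":{"type":"object","properties":{"fingers":{"type":"number"},"xyz":{"type":"array","items":{"type":"number"}},"turn":{"type":"number"}}}},"newtons":{"type":"number"}},"required":["deltas"]}

```bash
mkdir -p pics; python3 - <<'E'
from workcell import status, eyes, r
import cv2
for n in("top","scene"):
    im=eyes.grab_frame(n); cv2.imwrite(f"pics/{n}0.png",cv2.cvtColor(im,cv2.COLOR_RGB2BGR))
    c=eyes.get_calibration(n); print(n,c)
s=status.observe(); print(s)
E
```

```text
top {'fov_y': 50.782083566754395, 'cx': 258.8071215137171, 'cy': 190.55952416666432, 'R': array([[-2.43067320e-02, -9.99704462e-01,  4.14191697e-04],
       [-9.89573189e-01,  2.40015614e-02, -1.42017002e-01],
       [ 1.41965090e-01, -3.86184221e-03, -9.89864132e-01]]), 't': array([0.05396458, 0.65342644, 0.89252309])}
scene {'fov_y': 47.59356681589293, 'cx': 257.7143406918352, 'cy': 189.12407436641828, 'R': array([[ 0.84572698, -0.53360857,  0.00278529],
       [-0.42347115, -0.6743256 , -0.60494394],
       [ 0.32468146,  0.51043792, -0.7962632 ]]), 't': array([-0.55324314,  0.33226909,  0.8639535 ])}
{'clock': 0.1, 'joints': array([-1.21403253e+00,  2.41338848e-01,  3.84876583e-03,  1.33520542e+00,
        1.84606508e-05,  1.57080650e+00]), 'qd': array([-0.00106793, -0.00298353,  0.00205725, -0.00059969,  0.00031397,
       -0.00089119]), 'tau': array([ 8.73307326e-04, -3.73137867e+01,  2.53009665e+01,  1.08571665e-02,
        1.17573832e-04,  8.62497615e-06]), 'ee_pos': array([ 0.17442698, -0.46797717,  0.23049749]), 'eef_rot': array([-3.13969348e+00, -1.84413033e-05,  3.56753589e-01]), 'ft_force': array([-0.40072957,  0.19304104, -0.04198074]), 'moment': array([0.01193772, 0.03625857, 0.00861253]), 'grip_force': 0.0, 'opening': 0.0854168905657995}
```

View pics/top0.png

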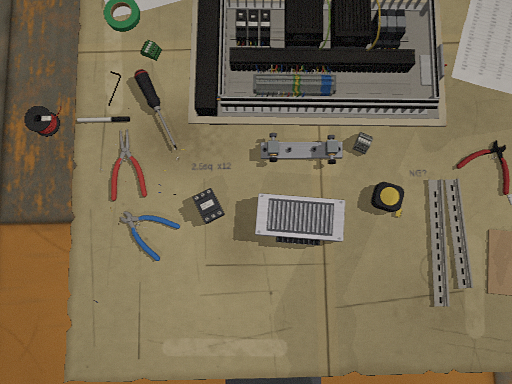

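View pics/scene0.png

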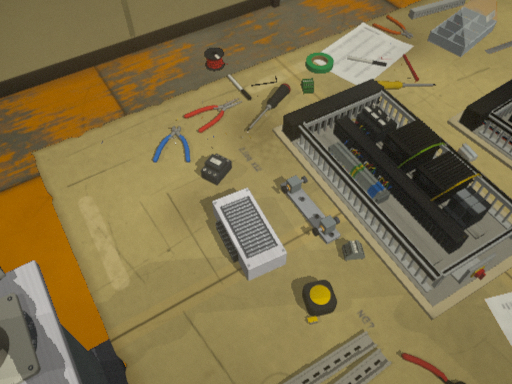

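The top view shows the supply at about (301,217) with its terminal block below it at (298,240). The bar is at (302,150) with stops at about (272,148) and (333,148), the contactor at (208,205) and the tape at (388,197). Next I'll measure these.

```bash
cat > h.py <<'E'
import numpy as np, cv2
from workcell import status, eyes
def cast(n,uv,z):
    c=eyes.get_calibration(n); f=192/np.tan(np.radians(c["fov_y"]/2))
    uv=np.atleast_2d(uv).astype(float)
    d=np.c_[(uv[:,0]-c["cx"])/f,(uv[:,1]-c["cy"])/f,np.ones(len(uv))]@c["R"]
    o=-c["R"].T@c["t"]
    return (o+d*((z-o[2])/d[:,2])[:,None])[:,:2]
def proj(n,P):
    c=eyes.get_calibration(n); f=192/np.tan(np.radians(c["fov_y"]/2))
    X=np.atleast_2d(P)@c["R"].T+c["t"]
    return np.c_[c["cx"]+f*X[:,0]/X[:,2],c["cy"]+f*X[:,1]/X[:,2]]
def supply(im):
    "supply top face: bright aluminium blob in the top view, as (x,y), sizes, yaw (deg)"
    hsv=cv2.cvtColor(im,cv2.COLOR_RGB2HSV)
    m=((hsv[...,2]>185)&(hsv[...,1]<45)).astype(np.uint8)
    m[:160]=0;m[300:]=0;m[:,:225]=0;m[:,365:]=0
    k=max(cv2.findContours(cv2.morphologyEx(m,cv2.MORPH_OPEN,np.ones((2,2))),cv2.RETR_EXTERNAL,cv2.CHAIN_APPROX_NONE)[0],key=cv2.contourArea)
    W=cast("top",k[:,0,:],0.055).astype(np.float32)
    (x,y),(a,b),t=cv2.minAreaRect(W*1000)
    yaw=(t+45)%90-45
    return k,(x/1000,y/1000),(a,b),yaw
E
python3 - <<'E'
from h import *
im=eyes.grab_frame("top")
k,c,s,y=supply(im); print(c,s,y)
v=cv2.cvtColor(im,cv2.COLOR_RGB2BGR)
cv2.imwrite("pics/crop1.png",cv2.resize(v[120:260,180:420],None,fx=3.3,fy=3.3,interpolation=cv2.INTER_CUBIC))
E
```

```text
(0.5456290283203125, -0.06955424499511718) (11.32240104675293, 6.7514753341674805) -1.3926239013671875
```

View pics/crop1.png

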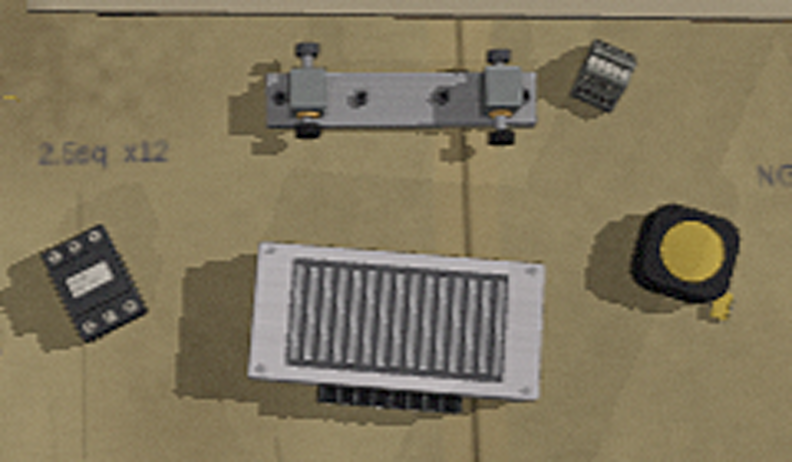

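The crop shows the supply corners at about (258,243), (545,263), (538,400) and (248,376). The bar runs from x=267 to 536 and y=72 to 128. The supply is yawed a few degrees. My mask was wrong, so I'll switch to low saturation.

```bash
python3 - <<'E'
import re
s=open('h.py').read()
s=s.replace("(hsv[...,2]>185)&(hsv[...,1]<45)","(hsv[...,2]>85)&(hsv[...,1]<50)").replace("cv2.morphologyEx(m,cv2.MORPH_OPEN,np.ones((2,2)))","cv2.morphologyEx(m,cv2.MORPH_CLOSE,np.ones((5,5)))").replace("m[:160]=0","m[:175]=0")
open('h.py','w').write(s)
E
python3 - <<'E'
from h import *
im=eyes.grab_frame("top")
hsv=cv2.cvtColor(im,cv2.COLOR_RGB2HSV)
print(hsv[200,262],hsv[217,300],hsv[185,300],hsv[250,300],hsv[151,300])
k,c,s,y=supply(im); print(c,s,y)
o=lambda L:np.array(L)/3.3+[180-.35,120-.35]
S=cast("top",o([(258,243),(545,263),(538,400),(248,376)]),.055); print("sup",S.round(4),S.mean(0))
B=cast("top",o([(267,73),(536,72),(536,127),(267,128)]),.012); print("bar",B.round(4),B.mean(0))
F=cast("top",o([(308,138),(501,145)]),.028); print("feet",F)
T=cast("top",o([(318,400),(462,412)]),.02);print("term",T)
print("contactor",cast("top",o([(95,283)]),.048),"tape",cast("top",o([(688,255)]),.035))
E
```

```text
[158   6 177] [170   5 146] [ 22  75 139] [ 23  81 148] [ 30   2 136]
(0.587200439453125, -0.053835662841796875) (200.73471069335938, 102.56669616699219) -6.0066680908203125
sup [[ 0.6471  0.0405]
 [ 0.6282 -0.1586]
 [ 0.5339 -0.1486]
 [ 0.5551  0.0496]] [ 0.59106277 -0.05428043]
bar [[ 0.7802  0.0307]
 [ 0.7761 -0.169 ]
 [ 0.7344 -0.1668]
 [ 0.7384  0.0318]] [ 0.75725914 -0.06833705]
feet [[ 0.72669724  0.00239096]
 [ 0.71813496 -0.13726929]]
term [[ 5.38183230e-01  5.19253359e-04]
 [ 5.27244027e-01 -1.01456275e-01]]
contactor [[0.62258346 0.15504705]] tape [[ 0.63378059 -0.2648704 ]]
```

Measured values:
- **Bar:** centre (0.757,-0.068), yaw -1.2°.
- **Supply:** centre (0.591,-0.054), yaw about -5.7°.
- **Check:** sizes come out at 200 x 95 mm, as given.

I'll go to a point behind the right rear end.

drive_tool --deltas '[{"fingers":0,"turn":6.8},{"fingers":0,"turn":6.8},{"fingers":0,"turn":6.8},{"fingers":0,"xyz":[2.2,-2.8,0]},{"fingers":0,"xyz":[2.2,-2.8,0]},{"fingers":0,"xyz":[2.2,-2.8,0]},{"fingers":0,"xyz":[2.2,-2.8,0]},{"fingers":0,"xyz":[2.2,-2.8,0]},{"fingers":0,"xyz":[2.2,-2.8,0]},{"fingers":0}]'

```text
schema error: expected keys fingers, xyz, turn
```

drive_tool --deltas '[{"fingers":0,"xyz":[0,0,0],"turn":6.8},{"fingers":0,"xyz":[0,0,0],"turn":6.8},{"fingers":0,"xyz":[0,0,0],"turn":6.8},{"fingers":0,"xyz":[2.2,-2.8,0],"turn":0},{"fingers":0,"xyz":[2.2,-2.8,0],"turn":0},{"fingers":0,"xyz":[2.2,-2.8,0],"turn":0},{"fingers":0,"xyz":[2.2,-2.8,0],"turn":0},{"fingers":0,"xyz":[2.2,-2.8,0],"turn":0},{"fingers":0,"xyz":[2.2,-2.8,0],"turn":0},{"fingers":0,"xyz":[0,0,0],"turn":0}]'

```text
clock: 1.03
ee_pos: [0.3091, -0.2961, 0.2313]
eef_rot: [-3.139, -0.001, 0.008]
ft_force: [-0.1, 1.0, 0.6]
opening: -0.0
grip_force: 0.0
```

drive_tool --deltas '[{"fingers":0,"xyz":[2.6,-2.8,1],"turn":0},{"fingers":0,"xyz":[2.6,-2.8,1],"turn":0},{"fingers":0,"xyz":[2.6,-2.8,1],"turn":0},{"fingers":0,"xyz":[2.6,-2.8,1],"turn":0},{"fingers":0,"xyz":[2.6,-2.8,1],"turn":0},{"fingers":0,"xyz":[2.6,-2.8,1],"turn":0},{"fingers":0,"xyz":[0,0,3.6],"turn":0},{"fingers":0,"xyz":[0,0,3.6],"turn":0},{"fingers":0,"xyz":[0,0,3.6],"turn":0},{"fingers":0,"xyz":[0,0,3.4],"turn":0}]'

```text
clock: 1.87
ee_pos: [0.4622, -0.1321, 0.0276]
eef_rot: [3.141, 0.0, 0.002]
ft_force: [-0.3, 0.3, 0.5]
opening: -0.0
grip_force: 0.0
```

drive_tool --deltas '[{"fingers":0,"xyz":[2,0,0],"turn":0},{"fingers":0,"xyz":[2,0,0],"turn":0},{"fingers":0,"xyz":[0.9,0,0],"turn":0},{"fingers":0,"xyz":[0.3,0,0],"turn":0},{"fingers":0,"xyz":[0.3,0,0],"turn":0},{"fingers":0,"xyz":[0.3,0,0],"turn":0},{"fingers":0,"xyz":[0.3,0,0],"turn":0},{"fingers":0,"xyz":[0.2,0,0],"turn":0},{"fingers":0,"xyz":[0.2,0,0],"turn":0}]'

```text
clock: 2.62
ee_pos: [0.5261, -0.1325, 0.0295]
eef_rot: [3.141, 0.002, 0.0]
ft_force: [-3.6, -1.1, 1.6]
opening: 0.0003
grip_force: 1.7
```

drive_tool --deltas '[{"fingers":0,"xyz":[0.3,0,0],"turn":0},{"fingers":0,"xyz":[0.3,0,0],"turn":0},{"fingers":0,"xyz":[0.3,0,0],"turn":0},{"fingers":0,"xyz":[0.3,0,0],"turn":0},{"fingers":0,"xyz":[0.3,0,0],"turn":0},{"fingers":0,"xyz":[0.3,0,0],"turn":0},{"fingers":0,"xyz":[0.3,0,0],"turn":0},{"fingers":0,"xyz":[0.3,0,0],"turn":0}]'

```text
clock: 3.28
ee_pos: [0.5516, -0.1322, 0.0292]
eef_rot: [-3.141, 0.0, 0.001]
ft_force: [-3.1, -1.5, -0.3]
opening: -0.0001
grip_force: 1.3
```

```bash
cat > m.py <<'E'
from h import *
im=eyes.grab_frame("top"); k,c,s,y=supply(im); print(np.round(c,4),np.round(s,1),round(y,2))
b=np.array([.7573,-.0683]); a=np.radians(-1.2); d=np.array(c)-b
print("bar frame x,y,yaw",(d@[np.cos(a),np.sin(a)]).round(4),(d@[-np.sin(a),np.cos(a)]).round(4),round(y+1.2,2))
st=status.observe(); print(st["clock"],st["ee_pos"].round(4),st["ft_force"].round(2))
E
python3 m.py
```

```text
[ 0.5369 -0.0726] [258.2 258. ] -1.4
bar frame x,y,yaw -0.2203 -0.0089 -0.2
3.3333 [ 0.5525 -0.1321  0.0293] [-0.8  -1.14  0.05]
```

drive_tool --deltas '[{"fingers":0,"xyz":[-3,0,0],"turn":0},{"fingers":0,"xyz":[-3.5,0,0],"turn":0},{"fingers":0,"xyz":[0,-3,0],"turn":0},{"fingers":0,"xyz":[0,-3.5,0],"turn":0},{"fingers":0,"xyz":[0,-3.5,0],"turn":0},{"fingers":0,"xyz":[0,-3.5,0],"turn":0},{"fingers":0,"xyz":[0,-1.5,0],"turn":0},{"fingers":0,"xyz":[0,0,0],"turn":0}]'

```text
clock: 4.0
ee_pos: [0.4876, 0.0111, 0.0299]
eef_rot: [-3.133, -0.003, 0.018]
ft_force: [-0.5, -0.6, -0.1]
opening: 0.0
grip_force: 0.0
```

```bash
python3 m.py; python3 - <<'E'
from h import *
im=eyes.grab_frame("top")
v=cv2.cvtColor(im,cv2.COLOR_RGB2BGR); k=supply(im)[0]; cv2.drawContours(v,[k],-1,(0,0,255),1)
cv2.imwrite("pics/crop2.png",cv2.resize(v[120:300,180:420],None,fx=3.3,fy=3.3,interpolation=cv2.INTER_CUBIC))
E
```

```text
[ 0.4762 -0.0244] [173.4 134.3] -1.4
bar frame x,y,yaw -0.282 0.038 -0.2
4.05 [0.4874 0.0095 0.0297] [ 0.74 -0.32 -0.75]
```

View pics/crop2.png

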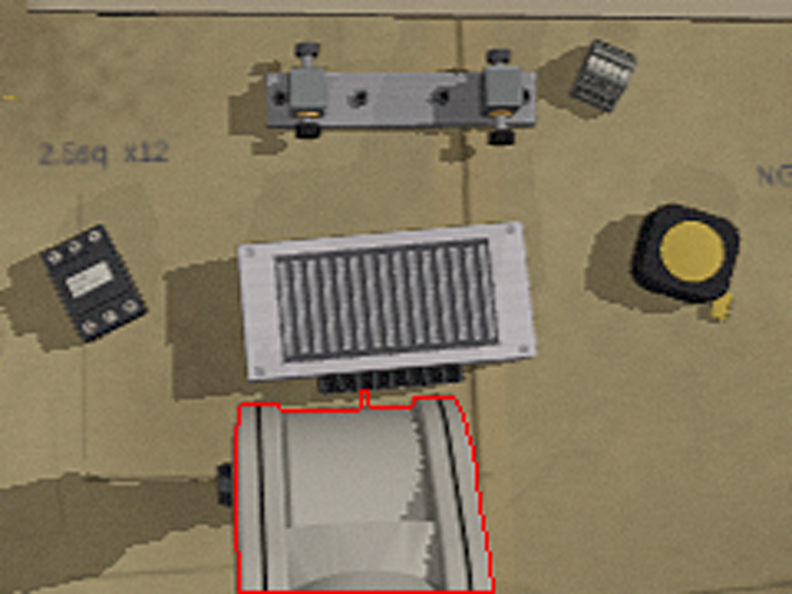

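The crop shows the supply clear of the terminals and now yawed the other way, with front corners at (238,245) and (523,222). The mask merged with the arm, so I'll measure from the front edge instead.

```bash
cat >> h.py <<'E'
def supply(im):
    "front top edge of the supply (z=.055): topmost pale pixel per column; line + ends -> centre"
    hsv=cv2.cvtColor(im,cv2.COLOR_RGB2HSV)
    m=((hsv[...,2]>85)&(hsv[...,1]<50)).astype(np.uint8)
    m[:163]=0; m[:,:225]=0; m[:,365:]=0
    m=cv2.morphologyEx(m,cv2.MORPH_CLOSE,np.ones((3,3)))
    run=cv2.erode(m,np.ones((7,1)),anchor=(0,0))      # 7 pale pixels downward
    us=np.where(run.any(0))[0]; P=np.c_[us,run[:,us].argmax(0)].astype(np.float32)
    P[:,1]-=.5
    W=cast("top",P,.055).astype(np.float32)
    vx,vy,x0,y0=cv2.fitLine(W,cv2.DIST_WELSCH,0,.002,.01).ravel()
    e=np.array([vx,vy])*np.sign(vy); n=np.array([e[1],-e[0]]); q=(W-[x0,y0])
    g=abs(q@n)<.004; t=q[g]@e
    c=np.array([x0,y0])+e*(t.min()+t.max())/2-n*.0475
    return P[g],c,(np.ptp(t)*1000,g.sum()),np.degrees(np.arctan2(n[1],n[0]))
E
python3 m.py; python3 - <<'E'
from h import *
o=lambda L:np.array(L)/3.3+[180-.35,120-.35]
S=cast("top",o([(238,245),(523,222),(536,356),(249,380)]),.055); print("sup",S.round(4),S.mean(0))
E
```

```text
[ 0.6051 -0.0482] [198.5  87. ] 3.63
bar frame x,y,yaw -0.1526 0.0169 4.83
4.15 [0.487  0.0079 0.0296] [ 0.05 -0.12 -0.39]
sup [[ 0.646   0.0545]
 [ 0.6574 -0.1448]
 [ 0.564  -0.1489]
 [ 0.5523  0.049 ]] [ 0.60491629 -0.04756057]
```

drive_tool --deltas '[{"fingers":0,"xyz":[0,-2,0],"turn":0},{"fingers":0,"xyz":[2,0,0],"turn":0},{"fingers":0,"xyz":[1.8,0,0],"turn":0},{"fingers":0,"xyz":[0.5,0,0],"turn":0},{"fingers":0,"xyz":[0.3,0,0],"turn":0},{"fingers":0,"xyz":[0.3,0,0],"turn":0},{"fingers":0,"xyz":[0.3,0,0],"turn":0},{"fingers":0,"xyz":[0.3,0,0],"turn":0},{"fingers":0,"xyz":[0.3,0,0],"turn":0}]'

```text
clock: 4.9
ee_pos: [0.5439, 0.0195, 0.0294]
eef_rot: [-3.126, 0.001, 0.028]
ft_force: [-3.8, -0.0, 0.6]
opening: -0.0001
grip_force: 2.3
```

drive_tool --deltas '[{"fingers":0,"xyz":[-0.5,0,0],"turn":0},{"fingers":0,"xyz":[0,-0.5,0],"turn":1.6},{"fingers":0,"xyz":[0,-0.5,0],"turn":0},{"fingers":0,"xyz":[0.3,0,0],"turn":0},{"fingers":0,"xyz":[0.3,0,0],"turn":0}]'

```text
clock: 5.32
ee_pos: [0.5451, 0.0174, 0.0298]
eef_rot: [-3.116, 0.001, 0.018]
ft_force: [-3.4, 1.5, 2.1]
opening: -0.0001
grip_force: 1.9
```

```bash
python3 - <<'E'
from workcell import status
s=status.observe()
for k in("joints","qd","tau","ee_pos","eef_rot","ft_force","moment"):print(k,s[k].round(3))
E
python3 m.py
```

```text
joints [ 0.017  0.499 -0.18   0.894  0.026  3.141]
qd [ 0.004  0.064  0.107  0.064  0.012 -0.002]
tau [-5.8200e-01 -4.4597e+01  2.1288e+01 -9.7700e-01 -1.9100e-01  2.9000e-02]
ee_pos [0.545 0.017 0.03 ]
eef_rot [-3.116e+00  1.000e-03  1.800e-02]
ft_force [-3.372  1.508  2.1  ]
moment [0.152 0.706 0.027]
[ 0.4482 -0.0534] [399.5  12. ] -72.03
bar frame x,y,yaw -0.3093 0.0084 -70.83
5.3667 [0.5455 0.0175 0.0297] [-0.71  0.6   0.43]
```

drive_tool --deltas '[{"fingers":0,"xyz":[-1.5,0,0],"turn":0},{"fingers":0,"xyz":[-1.5,0,0],"turn":0},{"fingers":0,"xyz":[0,-1,0],"turn":0},{"fingers":0,"xyz":[0,0,0],"turn":0}]'

```text
clock: 5.7
ee_pos: [0.5153, 0.0224, 0.0301]
eef_rot: [-3.111, 0.0, 0.027]
ft_force: [0.1, -0.5, -0.2]
opening: -0.0001
grip_force: 0.0
```

```bash
python3 - <<'E'
from workcell import status
s=status.observe()
for k in("joints","qd","tau","ee_pos","eef_rot","ft_force","moment"):print(k,s[k].round(3))
E
```

```text
joints [ 0.026  0.45  -0.263  0.858  0.03   3.141]
qd [-0.006  0.011  0.038 -0.011 -0.012 -0.   ]
tau [-8.0000e-03 -4.1682e+01  1.8984e+01  2.5300e-01  1.3000e-01 -0.0000e+00]
ee_pos [0.515 0.022 0.03 ]
eef_rot [-3.111  0.     0.027]
ft_force [ 0.106 -0.506 -0.194]
moment [-0.003  0.    -0.025]
```

Joint 6 is at its limit. I'll retreat and turn the tool a quarter turn, which also gives a narrower contact against the face. After that, tool x is world +y and tool y is world +x.

drive_tool --deltas '[{"fingers":0,"xyz":[-2.5,0,0],"turn":0},{"fingers":0,"xyz":[0,0,0],"turn":-7},{"fingers":0,"xyz":[0,0,0],"turn":-7},{"fingers":0,"xyz":[0,0,0],"turn":-7},{"fingers":0,"xyz":[0,0,0],"turn":-7},{"fingers":0,"xyz":[0,0,0],"turn":-7},{"fingers":0,"xyz":[0,0,0],"turn":-7},{"fingers":0,"xyz":[0,0,0],"turn":-7},{"fingers":0,"xyz":[0,0,0],"turn":-7},{"fingers":0,"xyz":[0,0,0],"turn":-7}]'

```text
clock: 6.53
ee_pos: [0.492, 0.0213, 0.0303]
eef_rot: [-3.13, -0.027, 1.131]
ft_force: [-0.1, -0.5, 0.2]
opening: -0.0003
grip_force: 0.0
```

drive_tool --deltas '[{"fingers":0,"xyz":[0,0,0],"turn":-7},{"fingers":0,"xyz":[0,0,0],"turn":-7},{"fingers":0,"xyz":[0,0,0],"turn":-7},{"fingers":0,"xyz":[0,0,0],"turn":-4.5},{"fingers":0,"xyz":[0,0,0],"turn":0}]'

```text
clock: 6.95
ee_pos: [0.4919, 0.0213, 0.0303]
eef_rot: [3.141, -0.03, 1.572]
ft_force: [0.4, 1.0, -0.0]
opening: 0.0
grip_force: 0.0
```

```bash
python3 m.py
```

```text
[ 0.6059 -0.0477] [198.5  87. ] 3.13
bar frame x,y,yaw -0.1518 0.0174 4.33
7.0 [0.4916 0.0213 0.0302] [ 0.33  0.39 -0.29]
```

drive_tool --deltas '[{"fingers":0,"xyz":[0.7,1,0],"turn":0},{"fingers":0,"xyz":[0,2,0],"turn":0},{"fingers":0,"xyz":[0,0.6,0],"turn":0},{"fingers":0,"xyz":[0,0.3,0],"turn":0},{"fingers":0,"xyz":[0,0.3,0],"turn":0},{"fingers":0,"xyz":[0,0.3,0],"turn":0},{"fingers":0,"xyz":[0,0.3,0],"turn":0},{"fingers":0,"xyz":[0,0.3,0],"turn":0}]'

```text
clock: 7.67
ee_pos: [0.5409, 0.028, 0.03]
eef_rot: [-3.14, -0.03, 1.57]
ft_force: [-0.6, -0.0, -0.3]
opening: 0.0001
grip_force: 0.0
```

drive_tool --deltas '[{"fingers":0,"xyz":[0,0.3,0],"turn":0},{"fingers":0,"xyz":[0,0.3,0],"turn":0},{"fingers":0,"xyz":[0,0.3,0],"turn":0},{"fingers":0,"xyz":[0,0.3,0],"turn":0},{"fingers":0,"xyz":[0,0.3,0],"turn":0},{"fingers":0,"xyz":[0,0.3,0],"turn":0},{"fingers":0,"xyz":[0,0.3,0],"turn":0},{"fingers":0,"xyz":[0,0.3,0],"turn":0},{"fingers":0,"xyz":[0,0.3,0],"turn":0},{"fingers":0,"xyz":[0,0,0],"turn":0}]'

```text
clock: 8.5
ee_pos: [0.5693, 0.0279, 0.0301]
eef_rot: [-3.142, -0.029, 1.57]
ft_force: [-1.1, 0.6, -0.5]
opening: 0.0004
grip_force: 0.4
```

```bash
python3 m.py
```

```text
[ 0.6228 -0.0389] [231.  78.] -5.66
bar frame x,y,yaw -0.1351 0.0266 -4.46
8.55 [0.5693 0.0278 0.0302] [-0.3   0.52 -1.04]
```

drive_tool --deltas '[{"fingers":0,"xyz":[0,0.3,0],"turn":0},{"fingers":0,"xyz":[0,0.3,0],"turn":0},{"fingers":0,"xyz":[0,0.3,0],"turn":0},{"fingers":0,"xyz":[0,0.3,0],"turn":0},{"fingers":0,"xyz":[0,-4,0],"turn":0},{"fingers":0,"xyz":[0,-3,0],"turn":0},{"fingers":0,"xyz":[-3,-1.5,0],"turn":0},{"fingers":0,"xyz":[-4,0,0],"turn":0},{"fingers":0,"xyz":[-4,0,0],"turn":0},{"fingers":0,"xyz":[-4,0,0],"turn":0}]'

```text
clock: 9.38
ee_pos: [0.4967, -0.1238, 0.0266]
eef_rot: [3.139, -0.028, 1.572]
ft_force: [1.0, -0.1, 0.2]
opening: 0.0002
grip_force: 0.0
```

```bash
python3 m.py
```

```text
[ 0.6276 -0.0549] [195.8  85. ] -11.48
bar frame x,y,yaw -0.13 0.0106 -10.28
9.4333 [ 0.4972 -0.1317  0.0266] [ 1.66 -4.89  1.13]
```

drive_tool --deltas '[{"fingers":0,"xyz":[1.2,0,-0.3],"turn":0},{"fingers":0,"xyz":[0,2.5,0],"turn":0},{"fingers":0,"xyz":[0,1.7,0],"turn":0},{"fingers":0,"xyz":[0,0.4,0],"turn":0},{"fingers":0,"xyz":[0,0.3,0],"turn":0},{"fingers":0,"xyz":[0,0.3,0],"turn":0},{"fingers":0,"xyz":[-0.1,0.3,0],"turn":0},{"fingers":0,"xyz":[-0.1,0.3,0],"turn":0},{"fingers":0,"xyz":[-0.1,0.3,0],"turn":0},{"fingers":0,"xyz":[-0.1,0.3,0],"turn":0}]'

```text
clock: 10.27
ee_pos: [0.5576, -0.1139, 0.0287]
eef_rot: [-3.137, -0.03, 1.57]
ft_force: [-3.7, 0.7, 3.3]
opening: 0.0001
grip_force: 2.2
```

drive_tool --deltas '[{"fingers":0,"xyz":[-0.15,0.3,0],"turn":0},{"fingers":0,"xyz":[-0.15,0.3,0],"turn":0},{"fingers":0,"xyz":[-0.15,0.3,0],"turn":0},{"fingers":0,"xyz":[-0.15,0.3,0],"turn":0},{"fingers":0,"xyz":[0,-3,0],"turn":0},{"fingers":0,"xyz":[0,-4,0],"turn":0},{"fingers":0,"xyz":[3,-1,0],"turn":0},{"fingers":0,"xyz":[4,0,0],"turn":0},{"fingers":0,"xyz":[4,0,0],"turn":0},{"fingers":0,"xyz":[3,0,0],"turn":0}]'

```text
clock: 11.1
ee_pos: [0.4927, 0.0221, 0.0336]
eef_rot: [3.139, -0.031, 1.57]
ft_force: [1.2, -0.6, 0.3]
opening: -0.0001
grip_force: 0.0
```

```bash
python3 m.py
```

```text
[ 0.6361 -0.0577] [198.9  87. ] -2.99
bar frame x,y,yaw -0.1214 0.0081 -1.79
11.15 [0.493  0.0268 0.0338] [-0.98  2.48  0.52]
```

drive_tool --deltas '[{"fingers":0,"xyz":[0,4,0.3],"turn":0},{"fingers":0,"xyz":[-0.3,3.3,0],"turn":0},{"fingers":0,"xyz":[0,0.6,0],"turn":0},{"fingers":0,"xyz":[0,0.3,0],"turn":0},{"fingers":0,"xyz":[0,0.3,0],"turn":0},{"fingers":0,"xyz":[0,0.3,0],"turn":0},{"fingers":0,"xyz":[0,0.3,0],"turn":0},{"fingers":0,"xyz":[0,0.3,0],"turn":0},{"fingers":0,"xyz":[0,0.3,0],"turn":0},{"fingers":0,"xyz":[0,0.3,0],"turn":0}]'

```text
clock: 11.98
ee_pos: [0.5903, 0.0174, 0.0295]
eef_rot: [-3.139, -0.03, 1.571]
ft_force: [-3.0, 2.8, -0.2]
opening: 0.0001
grip_force: 1.4
```

drive_tool --deltas '[{"fingers":0,"xyz":[0,0.3,0],"turn":0},{"fingers":0,"xyz":[0,0.3,0],"turn":0},{"fingers":0,"xyz":[0,0.3,0],"turn":0},{"fingers":0,"xyz":[0,-4,0],"turn":0},{"fingers":0,"xyz":[0,-4,0],"turn":0},{"fingers":0,"xyz":[-3,-2,0],"turn":0},{"fingers":0,"xyz":[-4,0,0],"turn":0},{"fingers":0,"xyz":[-4,0,0],"turn":0},{"fingers":0,"xyz":[-3,0,0],"turn":0},{"fingers":0,"xyz":[0,0,0],"turn":0}]'

```text
clock: 12.82
ee_pos: [0.5023, -0.1289, 0.0266]
eef_rot: [3.138, -0.025, 1.564]
ft_force: [-0.8, 0.4, 0.1]
opening: -0.0
grip_force: 0.0
```

```bash
python3 m.py
```

```text
[ 0.6483 -0.0605] [196.4  85. ] -11.25
bar frame x,y,yaw -0.1091 0.0055 -10.05
12.8667 [ 0.5019 -0.1264  0.0264] [-0.22 -0.26 -0.22]
```

drive_tool --deltas '[{"fingers":0,"xyz":[0,3.5,-0.3],"turn":0},{"fingers":0,"xyz":[0,2.5,0],"turn":0},{"fingers":0,"xyz":[0,0.6,0],"turn":0},{"fingers":0,"xyz":[0,0.3,0],"turn":0},{"fingers":0,"xyz":[0,0.3,0],"turn":0},{"fingers":0,"xyz":[0,0.3,0],"turn":0},{"fingers":0,"xyz":[0,0.3,0],"turn":0},{"fingers":0,"xyz":[0,0.3,0],"turn":0},{"fingers":0,"xyz":[0,0.3,0],"turn":0},{"fingers":0,"xyz":[0,0.3,0],"turn":0}]'

```text
clock: 13.7
ee_pos: [0.5865, -0.1231, 0.0283]
eef_rot: [-3.139, -0.03, 1.57]
ft_force: [-3.2, -1.3, -0.4]
opening: -0.0003
grip_force: 1.2
```

drive_tool --deltas '[{"fingers":0,"xyz":[0,0.3,0],"turn":0},{"fingers":0,"xyz":[0,0.3,0],"turn":0},{"fingers":0,"xyz":[0,0.2,0],"turn":0},{"fingers":0,"xyz":[0,-4,0],"turn":0},{"fingers":0,"xyz":[0,-4,0],"turn":0},{"fingers":0,"xyz":[3,-1.5,0],"turn":0},{"fingers":0,"xyz":[4,0,0],"turn":0},{"fingers":0,"xyz":[4,0,0],"turn":0},{"fingers":0,"xyz":[3,0,0],"turn":0},{"fingers":0,"xyz":[0,0,0],"turn":0}]'

```text
clock: 14.53
ee_pos: [0.5019, 0.0225, 0.034]
eef_rot: [3.139, -0.033, 1.577]
ft_force: [-0.3, 0.0, 0.5]
opening: -0.0001
grip_force: 0.0
```

```bash
python3 m.py
```

```text
[ 0.6605 -0.0585] [199.6  87. ] -3.17
bar frame x,y,yaw -0.097 0.0078 -1.97
14.5833 [0.5019 0.0201 0.0338] [ 0.97 -0.05 -0.92]
```

drive_tool --deltas '[{"fingers":0,"xyz":[0,4,0.3],"turn":0},{"fingers":0,"xyz":[0,4,0],"turn":0},{"fingers":0,"xyz":[0,1.3,0],"turn":0},{"fingers":0,"xyz":[0,0.4,0],"turn":0},{"fingers":0,"xyz":[0,0.3,0],"turn":0},{"fingers":0,"xyz":[0,0.3,0],"turn":0},{"fingers":0,"xyz":[0,0.3,0],"turn":0},{"fingers":0,"xyz":[0,0.2,0],"turn":0},{"fingers":0,"xyz":[0,0.2,0],"turn":0}]'

```text
clock: 15.33
ee_pos: [0.6083, 0.0172, 0.0294]
eef_rot: [-3.137, -0.03, 1.57]
ft_force: [-3.2, 0.3, 0.9]
opening: 0.0001
grip_force: 1.7
```

```bash
python3 m.py
```

```text
[ 0.508  -0.0655] [409.   9.] -73.88
bar frame x,y,yaw -0.2493 -0.0025 -72.68
15.3833 [0.6092 0.0173 0.0295] [-1.63  1.13 -1.07]
```

drive_tool --deltas '[{"fingers":0,"xyz":[0,0.2,0],"turn":0},{"fingers":0,"xyz":[0,0.2,0],"turn":0},{"fingers":0,"xyz":[0,0.1,0],"turn":0}]'

```text
clock: 15.63
ee_pos: [0.6152, 0.0174, 0.0295]
eef_rot: [-3.14, -0.03, 1.571]
ft_force: [-2.3, 1.1, -0.9]
opening: -0.0002
grip_force: 1.2
```

drive_tool --deltas '[{"fingers":0,"xyz":[0,0.1,0],"turn":0},{"fingers":0,"xyz":[0,0.1,0],"turn":0}]'

```text
clock: 15.8
ee_pos: [0.6172, 0.0173, 0.0295]
eef_rot: [-3.14, -0.03, 1.571]
ft_force: [-2.9, 1.2, -0.7]
opening: -0.0002
grip_force: 1.3
```

drive_tool --deltas '[{"fingers":0,"xyz":[0,0.1,0],"turn":0},{"fingers":0,"xyz":[0,0.1,0],"turn":0}]'

```text
clock: 15.97
ee_pos: [0.6192, 0.0172, 0.0295]
eef_rot: [-3.14, -0.03, 1.57]
ft_force: [-3.5, 0.6, -1.1]
opening: 0.0001
grip_force: 1.9
```

drive_tool --deltas '[{"fingers":0,"xyz":[0,0.1,0],"turn":0},{"fingers":0,"xyz":[0,0.1,0],"turn":0}]'

```text
clock: 16.13
ee_pos: [0.6197, 0.0173, 0.0294]
eef_rot: [-3.137, -0.03, 1.57]
ft_force: [-7.9, 1.6, 2.7]
opening: 0.0
grip_force: 3.9
```

drive_tool --deltas '[{"fingers":0,"xyz":[0,0.1,0],"turn":0}]'

```text
clock: 16.22
ee_pos: [0.62, 0.0173, 0.0294]
eef_rot: [-3.136, -0.03, 1.57]
ft_force: [-10.0, 2.4, 4.0]
opening: -0.0
grip_force: 4.8
```

drive_tool --deltas '[{"fingers":0,"xyz":[0,0.1,0],"turn":0}]'

```text
clock: 16.3
ee_pos: [0.6203, 0.0174, 0.0294]
eef_rot: [-3.134, -0.03, 1.57]
ft_force: [-11.1, 1.6, 5.5]
opening: -0.0003
grip_force: 5.7
```

Left foot found, at TCP x of about 0.620. Now to the right end.

drive_tool --deltas '[{"fingers":0,"xyz":[0,-0.3,0],"turn":0},{"fingers":0,"xyz":[0,-4,0],"turn":0},{"fingers":0,"xyz":[0,-4,0],"turn":0},{"fingers":0,"xyz":[-2,-3,0],"turn":0},{"fingers":0,"xyz":[-4,0,0],"turn":0},{"fingers":0,"xyz":[-4,0,0],"turn":0},{"fingers":0,"xyz":[-3.8,0,-0.3],"turn":0},{"fingers":0,"xyz":[0,0,0],"turn":0}]'

```text
clock: 16.97
ee_pos: [0.5126, -0.1282, 0.0303]
eef_rot: [3.137, -0.024, 1.562]
ft_force: [0.4, 0.5, 0.5]
opening: -0.0002
grip_force: 0.0
```

```bash
python3 m.py
```

```text
[ 0.6661 -0.0628] [197.6  86. ] -5.47
bar frame x,y,yaw -0.0913 0.0036 -4.27
17.0167 [ 0.5123 -0.1253  0.03  ] [ 0.61  0.11 -0.29]
```

drive_tool --deltas '[{"fingers":0,"xyz":[0,4,0],"turn":0},{"fingers":0,"xyz":[0,3.6,0],"turn":0},{"fingers":0,"xyz":[0,0.4,0],"turn":0},{"fingers":0,"xyz":[0,0.3,0],"turn":0},{"fingers":0,"xyz":[0,0.2,0],"turn":0},{"fingers":0,"xyz":[0,0.2,0],"turn":0},{"fingers":0,"xyz":[0,0.2,0],"turn":0},{"fingers":0,"xyz":[0,0.2,0],"turn":0},{"fingers":0,"xyz":[0,0.2,0],"turn":0}]'

```text
clock: 17.77
ee_pos: [0.6013, -0.1212, 0.0285]
eef_rot: [-3.137, -0.029, 1.57]
ft_force: [-4.2, -1.0, 1.8]
opening: -0.0001
grip_force: 1.8
```

drive_tool --deltas '[{"fingers":0,"xyz":[0,0.1,0],"turn":0},{"fingers":0,"xyz":[0,0.1,0],"turn":0}]'

```text
clock: 17.93
ee_pos: [0.6043, -0.1213, 0.0284]
eef_rot: [-3.139, -0.029, 1.57]
ft_force: [-3.5, -1.8, 0.1]
opening: -0.0002
grip_force: 1.5
```

drive_tool --deltas '[{"fingers":0,"xyz":[0,0.1,0],"turn":0},{"fingers":0,"xyz":[0,0.1,0],"turn":0}]'

```text
clock: 18.1
ee_pos: [0.6069, -0.1211, 0.0284]
eef_rot: [-3.14, -0.03, 1.57]
ft_force: [-3.3, -1.6, -0.1]
opening: -0.0002
grip_force: 1.4
```

Too near the terminal block at y=-0.121, so I'll back off and move outward.

drive_tool --deltas '[{"fingers":0,"xyz":[0,-1,0],"turn":0},{"fingers":0,"xyz":[-0.3,-1.2,0],"turn":0},{"fingers":0,"xyz":[-1,0,0],"turn":0},{"fingers":0,"xyz":[0,0,0],"turn":0},{"fingers":0,"xyz":[0,1.0,0],"turn":0},{"fingers":0,"xyz":[0,0.7,0],"turn":0},{"fingers":0,"xyz":[0,0.2,0],"turn":0},{"fingers":0,"xyz":[0,0.2,0],"turn":0}]'

```text
clock: 18.77
ee_pos: [0.6064, -0.134, 0.0281]
eef_rot: [-3.139, -0.029, 1.57]
ft_force: [-3.5, -1.2, 2.1]
opening: -0.0002
grip_force: 1.8
```

drive_tool --deltas '[{"fingers":0,"xyz":[0,0.1,0],"turn":0},{"fingers":0,"xyz":[0,0.1,0],"turn":0}]'

```text
clock: 18.93
ee_pos: [0.6073, -0.1341, 0.0279]
eef_rot: [-3.138, -0.029, 1.57]
ft_force: [-3.6, -1.1, 2.7]
opening: -0.0004
grip_force: 1.8
```

drive_tool --deltas '[{"fingers":0,"xyz":[0,0.1,0],"turn":0},{"fingers":0,"xyz":[0,0.1,0],"turn":0}]'

```text
clock: 19.1
ee_pos: [0.6097, -0.1342, 0.028]
eef_rot: [-3.139, -0.029, 1.57]
ft_force: [-1.9, -1.8, 0.4]
opening: 0.0
grip_force: 1.3
```

drive_tool --deltas '[{"fingers":0,"xyz":[0,0.1,0],"turn":0},{"fingers":0,"xyz":[0,0.1,0],"turn":0}]'

```text
clock: 19.27
ee_pos: [0.6116, -0.1341, 0.0279]
eef_rot: [-3.139, -0.029, 1.57]
ft_force: [-5.3, -2.5, 1.6]
opening: 0.0001
grip_force: 2.6
```

drive_tool --deltas '[{"fingers":0,"xyz":[0,0.1,0],"turn":0},{"fingers":0,"xyz":[0,0.1,0],"turn":0}]'

```text
clock: 19.43
ee_pos: [0.6122, -0.1342, 0.0279]
eef_rot: [-3.136, -0.029, 1.57]
ft_force: [-9.5, -3.0, 4.9]
opening: 0.0001
grip_force: 4.5
```

drive_tool --deltas '[{"fingers":0,"xyz":[0,0.1,0],"turn":0},{"fingers":0,"xyz":[0,0.1,0],"turn":0}]'

```text
clock: 19.6
ee_pos: [0.6128, -0.1344, 0.0279]
eef_rot: [-3.133, -0.029, 1.569]
ft_force: [-12.5, -2.5, 7.3]
opening: -0.0003
grip_force: 6.3
```

drive_tool --deltas '[{"fingers":0,"xyz":[0,-0.3,0],"turn":0},{"fingers":0,"xyz":[0,-0.3,0],"turn":0},{"fingers":0,"xyz":[0,-3.5,0],"turn":0},{"fingers":0,"xyz":[0,-3.5,0],"turn":0},{"fingers":0,"xyz":[3.3,-1,0],"turn":0},{"fingers":0,"xyz":[4,0,0],"turn":0},{"fingers":0,"xyz":[4,0,0],"turn":0},{"fingers":0,"xyz":[4,0,0.3],"turn":0},{"fingers":0,"xyz":[0,0,0],"turn":0},{"fingers":0,"xyz":[0,0,0],"turn":0}]'

```text
clock: 20.43
ee_pos: [0.5314, 0.0221, 0.0304]
eef_rot: [3.14, -0.031, 1.576]
ft_force: [0.9, -0.5, -0.1]
opening: 0.0002
grip_force: 0.0
```

```bash
python3 m.py
```

```text
[ 0.4883 -0.0502] [448.8   8. ] -78.7
bar frame x,y,yaw -0.2693 0.0125 -77.5
20.4833 [0.5313 0.0205 0.0303] [-0.14 -0.63 -0.94]
```

drive_tool --deltas '[{"fingers":0,"xyz":[0,4,0],"turn":0},{"fingers":0,"xyz":[0,3.3,0],"turn":0},{"fingers":0,"xyz":[0,0.4,0],"turn":0},{"fingers":0,"xyz":[0,0.2,0],"turn":0},{"fingers":0,"xyz":[0,0.2,0],"turn":0},{"fingers":0,"xyz":[0,0.1,0],"turn":0},{"fingers":0,"xyz":[0,0.1,0],"turn":0}]'

```text
clock: 21.07
ee_pos: [0.6123, 0.0185, 0.0297]
eef_rot: [-3.139, -0.03, 1.569]
ft_force: [-0.2, -0.0, -0.2]
opening: 0.0001
grip_force: 0.0
```

drive_tool --deltas '[{"fingers":0,"xyz":[0,0.1,0],"turn":0},{"fingers":0,"xyz":[0,0.1,0],"turn":0}]'

```text
clock: 21.23
ee_pos: [0.6148, 0.019, 0.03]
eef_rot: [-3.14, -0.03, 1.57]
ft_force: [0.4, -0.3, -0.5]
opening: 0.0004
grip_force: 0.0
```

drive_tool --deltas '[{"fingers":0,"xyz":[0,0.1,0],"turn":0},{"fingers":0,"xyz":[0,0.1,0],"turn":0}]'

```text
clock: 21.4
ee_pos: [0.6172, 0.0192, 0.0299]
eef_rot: [-3.14, -0.03, 1.57]
ft_force: [0.4, 0.3, -0.7]
opening: 0.0003
grip_force: 0.0
```

drive_tool --deltas '[{"fingers":0,"xyz":[0,0.1,0],"turn":0},{"fingers":0,"xyz":[0,0.1,0],"turn":0}]'

```text
clock: 21.57
ee_pos: [0.6193, 0.0192, 0.0298]
eef_rot: [-3.14, -0.03, 1.57]
ft_force: [0.5, 0.1, -0.2]
opening: 0.0002
grip_force: 0.0
```

drive_tool --deltas '[{"fingers":0,"xyz":[0,0.1,0],"turn":0}]'

```text
clock: 21.65
ee_pos: [0.6201, 0.0192, 0.0297]
eef_rot: [-3.14, -0.03, 1.57]
ft_force: [-3.0, 0.2, 1.5]
opening: -0.0001
grip_force: 1.3
```

drive_tool --deltas '[{"fingers":0,"xyz":[0,0.1,0],"turn":0}]'

```text
clock: 21.73
ee_pos: [0.6202, 0.0193, 0.0296]
eef_rot: [-3.138, -0.03, 1.57]
ft_force: [-3.5, 1.0, 3.4]
opening: -0.0001
grip_force: 2.2
```

drive_tool --deltas '[{"fingers":0,"xyz":[0,0.1,0],"turn":0},{"fingers":0,"xyz":[0,0.1,0],"turn":0}]'

```text
clock: 21.9
ee_pos: [0.6208, 0.0195, 0.0295]
eef_rot: [-3.135, -0.03, 1.57]
ft_force: [-8.9, 1.1, 7.2]
opening: -0.0001
grip_force: 4.5
```

drive_tool --deltas '[{"fingers":0,"xyz":[0,0.1,0],"turn":0}]'

```text
clock: 21.98
ee_pos: [0.621, 0.0196, 0.0295]
eef_rot: [-3.134, -0.031, 1.57]
ft_force: [-10.6, 0.7, 7.9]
opening: -0.0
grip_force: 5.5
```

drive_tool --deltas '[{"fingers":0,"xyz":[0,-0.3,0],"turn":0},{"fingers":0,"xyz":[0,-0.3,0],"turn":0},{"fingers":0,"xyz":[0,-4,0],"turn":0},{"fingers":0,"xyz":[0,-4,0],"turn":0},{"fingers":0,"xyz":[-3.5,-1,0],"turn":0},{"fingers":0,"xyz":[-4,0,0],"turn":0},{"fingers":0,"xyz":[-4,0,0],"turn":0},{"fingers":0,"xyz":[-4,0,-0.3],"turn":0},{"fingers":0,"xyz":[0,0,0],"turn":0},{"fingers":0,"xyz":[0,0,0],"turn":0}]'

```text
clock: 22.82
ee_pos: [0.5289, -0.1386, 0.0286]
eef_rot: [3.141, -0.029, 1.566]
ft_force: [0.3, 1.1, 0.5]
opening: 0.0002
grip_force: 0.0
```

```bash
python3 - <<'E'
from h import *
im=eyes.grab_frame("top")
v=cv2.cvtColor(im,cv2.COLOR_RGB2BGR)
cv2.imwrite("pics/crop3.png",cv2.resize(v[120:270,200:400],None,fx=4,fy=4,interpolation=cv2.INTER_CUBIC))
print(status.observe()["ee_pos"])
E
```

```text
[ 0.52846639 -0.13693128  0.02835491]
```

View pics/crop3.png

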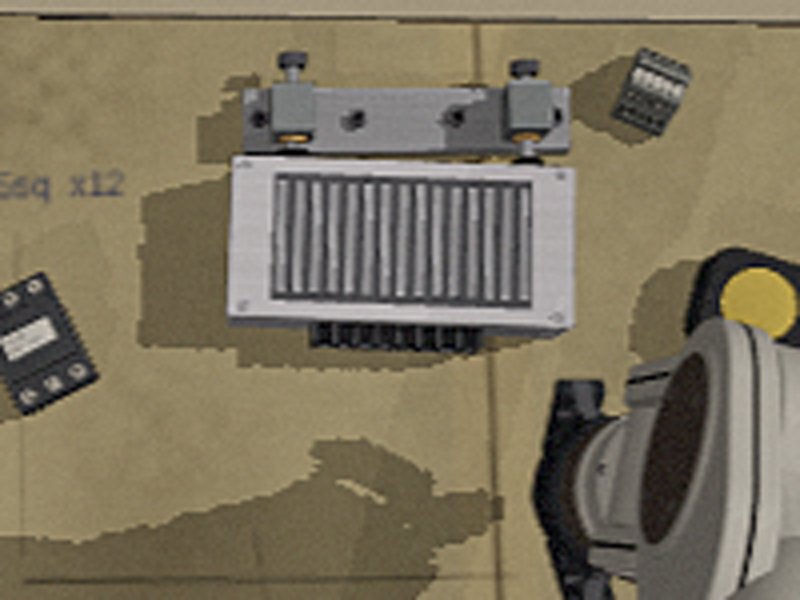

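The supply is against both feet and square with the bar. Its front corners are at (233,156) and (577,168) and the bar spans 243–570. The contactor, tape and strip haven't moved. Next are lighter pushes.

drive_tool --deltas '[{"fingers":0,"xyz":[0,4,0],"turn":0},{"fingers":0,"xyz":[0,3.2,0],"turn":0},{"fingers":0,"xyz":[0,0.4,0],"turn":0},{"fingers":0,"xyz":[0,0.1,0],"turn":0},{"fingers":0,"xyz":[0,0.1,0],"turn":0},{"fingers":0,"xyz":[0,0.1,0],"turn":0},{"fingers":0,"xyz":[0,0.1,0],"turn":0},{"fingers":0,"xyz":[0,0.1,0],"turn":0}]'

```text
clock: 23.53
ee_pos: [0.6084, -0.1356, 0.0283]
eef_rot: [-3.14, -0.03, 1.57]
ft_force: [-0.3, 0.1, -0.0]
opening: 0.0005
grip_force: 0.0
```

drive_tool --deltas '[{"fingers":0,"xyz":[0,0.1,0],"turn":0}]'

```text
clock: 23.62
ee_pos: [0.6097, -0.1359, 0.0284]
eef_rot: [-3.14, -0.03, 1.57]
ft_force: [-0.2, -0.2, -0.4]
opening: 0.0
grip_force: 0.0
```

drive_tool --deltas '[{"fingers":0,"xyz":[0,0.1,0],"turn":0}]'

```text
clock: 23.7
ee_pos: [0.611, -0.136, 0.0284]
eef_rot: [-3.14, -0.03, 1.57]
ft_force: [0.8, -0.1, -0.9]
opening: -0.0002
grip_force: 0.0
```

drive_tool --deltas '[{"fingers":0,"xyz":[0,0.1,0],"turn":0}]'

```text
clock: 23.78
ee_pos: [0.6113, -0.1361, 0.0282]
eef_rot: [-3.139, -0.03, 1.57]
ft_force: [-3.5, -0.3, 1.9]
opening: -0.0
grip_force: 1.9
```

```bash
python3 - <<'E'
from h import *
o=lambda L:np.array(L)/4+[200-.4,120-.4]
S=cast("top",o([(233,156),(577,168),(574,327),(230,317)]),.055); B=cast("top",o([(243,90),(570,88),(570,152),(243,154)]),.012)
print(S.round(4),S.mean(0),B.mean(0))
E
```

```text
[[ 0.7285  0.0385]
 [ 0.7165 -0.1612]
 [ 0.6237 -0.1544]
 [ 0.6342  0.0425]] [ 0.67574057 -0.05865023] [ 0.7575175  -0.06812662]
```

drive_tool --deltas '[{"fingers":0,"xyz":[0,0.1,0],"turn":0}]'

```text
clock: 23.87
ee_pos: [0.6116, -0.1362, 0.0281]
eef_rot: [-3.137, -0.029, 1.57]
ft_force: [-5.9, -1.1, 4.7]
opening: 0.0001
grip_force: 3.1
```

drive_tool --deltas '[{"fingers":0,"xyz":[0,0.1,0],"turn":0}]'

```text
clock: 23.95
ee_pos: [0.6119, -0.1363, 0.028]
eef_rot: [-3.136, -0.029, 1.569]
ft_force: [-7.6, -2.0, 6.0]
opening: 0.0001
grip_force: 4.1
```

drive_tool --deltas '[{"fingers":0,"xyz":[0,0.1,0],"turn":0}]'

```text
clock: 24.03
ee_pos: [0.6122, -0.1364, 0.0279]
eef_rot: [-3.134, -0.029, 1.569]
ft_force: [-10.2, -1.8, 7.0]
opening: 0.0003
grip_force: 5.0
```

drive_tool --deltas '[{"fingers":0,"xyz":[0,-0.3,0],"turn":0},{"fingers":0,"xyz":[0,-0.3,0],"turn":0},{"fingers":0,"xyz":[0,-3.5,0],"turn":0},{"fingers":0,"xyz":[0,-3.5,0],"turn":0},{"fingers":0,"xyz":[3.3,-1,0],"turn":0},{"fingers":0,"xyz":[4,0,0],"turn":0},{"fingers":0,"xyz":[4,0,0],"turn":0},{"fingers":0,"xyz":[4,0,0.3],"turn":0},{"fingers":0,"xyz":[0,0,0],"turn":0},{"fingers":0,"xyz":[0,0,0],"turn":0}]'

```text
clock: 24.87
ee_pos: [0.5297, 0.0195, 0.03]
eef_rot: [3.141, -0.03, 1.575]
ft_force: [0.7, -0.9, -0.3]
opening: -0.0001
grip_force: 0.0
```

drive_tool --deltas '[{"fingers":0,"xyz":[0,4,0],"turn":0},{"fingers":0,"xyz":[0,3.7,0],"turn":0},{"fingers":0,"xyz":[0,0.6,0],"turn":0},{"fingers":0,"xyz":[0,0.1,0],"turn":0},{"fingers":0,"xyz":[0,0,0],"turn":0}]'

```text
clock: 25.28
ee_pos: [0.6132, 0.0159, 0.0291]
eef_rot: [-3.139, -0.03, 1.569]
ft_force: [-1.2, -0.6, 0.3]
opening: -0.0001
grip_force: 0.0
```

drive_tool --deltas '[{"fingers":0,"xyz":[0,0.2,0],"turn":0},{"fingers":0,"xyz":[0,0.2,0],"turn":0},{"fingers":0,"xyz":[0,0.1,0],"turn":0},{"fingers":0,"xyz":[0,0.1,0],"turn":0}]'

```text
clock: 25.62
ee_pos: [0.6189, 0.0169, 0.03]
eef_rot: [-3.14, -0.03, 1.57]
ft_force: [-0.1, -0.0, 0.7]
opening: 0.0003
grip_force: 0.0
```

drive_tool --deltas '[{"fingers":0,"xyz":[0,0.1,0],"turn":0}]'

```text
clock: 25.7
ee_pos: [0.62, 0.0171, 0.0299]
eef_rot: [-3.14, -0.03, 1.57]
ft_force: [-0.2, -0.2, -0.1]
opening: -0.0001
grip_force: 0.6
```

drive_tool --deltas '[{"fingers":0,"xyz":[0,0.1,0],"turn":0}]'

```text
clock: 25.78
ee_pos: [0.6202, 0.0172, 0.0298]
eef_rot: [-3.138, -0.03, 1.57]
ft_force: [-4.8, 0.1, 2.6]
opening: -0.0001
grip_force: 2.1
```

drive_tool --deltas '[{"fingers":0,"xyz":[0,0.1,0],"turn":0}]'

```text
clock: 25.87
ee_pos: [0.6205, 0.0173, 0.0296]
eef_rot: [-3.137, -0.03, 1.57]
ft_force: [-6.2, 0.8, 5.1]
opening: 0.0001
grip_force: 3.4
```

drive_tool --deltas '[{"fingers":0,"xyz":[0,0.1,0],"turn":0}]'

```text
clock: 25.95
ee_pos: [0.6207, 0.0174, 0.0295]
eef_rot: [-3.135, -0.03, 1.57]
ft_force: [-9.3, 1.1, 6.6]
opening: 0.0
grip_force: 4.5
```

drive_tool --deltas '[{"fingers":0,"xyz":[0,-0.3,0],"turn":0},{"fingers":0,"xyz":[0,-0.3,0],"turn":0},{"fingers":0,"xyz":[0,-4,0],"turn":0},{"fingers":0,"xyz":[0,-4,0],"turn":0},{"fingers":0,"xyz":[-3.3,-1,0],"turn":0},{"fingers":0,"xyz":[-4,0,0],"turn":0},{"fingers":0,"xyz":[-4,0,0],"turn":0},{"fingers":0,"xyz":[-4,0,-0.3],"turn":0},{"fingers":0,"xyz":[0,0,0],"turn":0},{"fingers":0,"xyz":[0,0,0],"turn":0}]'

```text
clock: 26.78
ee_pos: [0.5277, -0.1384, 0.0286]
eef_rot: [3.141, -0.029, 1.566]
ft_force: [-0.2, 0.4, 0.2]
opening: -0.0
grip_force: 0.0
```

drive_tool --deltas '[{"fingers":0,"xyz":[0,4,0],"turn":0},{"fingers":0,"xyz":[0,3.2,0],"turn":0},{"fingers":0,"xyz":[0,0.4,0],"turn":0},{"fingers":0,"xyz":[0,0.1,0],"turn":0},{"fingers":0,"xyz":[0,0,0],"turn":0}]'

```text
clock: 27.2
ee_pos: [0.6039, -0.1345, 0.0276]
eef_rot: [-3.139, -0.03, 1.572]
ft_force: [-1.0, 0.4, 0.4]
opening: 0.0003
grip_force: 0.0
```

drive_tool --deltas '[{"fingers":0,"xyz":[0,0.2,0],"turn":0},{"fingers":0,"xyz":[0,0.2,0],"turn":0},{"fingers":0,"xyz":[0,0.1,0],"turn":0},{"fingers":0,"xyz":[0,0.1,0],"turn":0},{"fingers":0,"xyz":[0,0.1,0],"turn":0}]'

```text
clock: 27.62
ee_pos: [0.611, -0.136, 0.0284]
eef_rot: [-3.14, -0.03, 1.57]
ft_force: [0.4, 0.8, -0.2]
opening: -0.0001
grip_force: 0.0
```

drive_tool --deltas '[{"fingers":0,"xyz":[0,0.1,0],"turn":0}]'

```text
clock: 27.7
ee_pos: [0.6114, -0.136, 0.0282]
eef_rot: [-3.139, -0.03, 1.57]
ft_force: [-3.7, 0.5, 1.7]
opening: -0.0002
grip_force: 1.8
```

drive_tool --deltas '[{"fingers":0,"xyz":[0,0.1,0],"turn":0}]'

```text
clock: 27.78
ee_pos: [0.6116, -0.1361, 0.0281]
eef_rot: [-3.137, -0.03, 1.57]
ft_force: [-6.8, 0.0, 4.9]
opening: -0.0002
grip_force: 3.0
```

drive_tool --deltas '[{"fingers":0,"xyz":[0,0.05,0],"turn":0},{"fingers":0,"xyz":[0,0,0],"turn":0}]'

```text
clock: 27.95
ee_pos: [0.6118, -0.1361, 0.028]
eef_rot: [-3.136, -0.03, 1.57]
ft_force: [-5.4, -1.0, 4.1]
opening: 0.0001
grip_force: 2.9
```

drive_tool --deltas '[{"fingers":0,"xyz":[0,-0.05,0],"turn":0},{"fingers":0,"xyz":[0,-0.05,0],"turn":0}]'

```text
clock: 28.12
ee_pos: [0.6117, -0.1361, 0.028]
eef_rot: [-3.139, -0.03, 1.57]
ft_force: [-4.0, -1.0, 1.6]
opening: 0.0002
grip_force: 1.8
```

drive_tool --deltas '[{"fingers":0,"xyz":[0,-0.05,0],"turn":0},{"fingers":0,"xyz":[0,-0.05,0],"turn":0}]'

```text
clock: 28.28
ee_pos: [0.6117, -0.1361, 0.028]
eef_rot: [-3.14, -0.029, 1.57]
ft_force: [-2.4, -0.5, -0.1]
opening: 0.0
grip_force: 0.9
```

drive_tool --deltas '[{"fingers":0,"xyz":[0,-0.05,0],"turn":0},{"fingers":0,"xyz":[0,-0.05,0],"turn":0}]'

```text
clock: 28.45
ee_pos: [0.6114, -0.1359, 0.0282]
eef_rot: [3.141, -0.03, 1.571]
ft_force: [0.1, 0.1, -0.1]
opening: 0.0003
grip_force: 0.0
```

Right end rests loaded. Now a lighter left push with a slow release.

drive_tool --deltas '[{"fingers":0,"xyz":[0,-0.5,0],"turn":0},{"fingers":0,"xyz":[0,-3.5,0],"turn":0},{"fingers":0,"xyz":[0,-3.5,0],"turn":0},{"fingers":0,"xyz":[3.3,-0.7,0],"turn":0},{"fingers":0,"xyz":[4,0,0],"turn":0},{"fingers":0,"xyz":[4,0,0],"turn":0},{"fingers":0,"xyz":[4,0,0.3],"turn":0},{"fingers":0,"xyz":[0,0,0],"turn":0},{"fingers":0,"xyz":[0,0,0],"turn":0}]'

```text
clock: 29.2
ee_pos: [0.5289, 0.0196, 0.0301]
eef_rot: [-3.141, -0.03, 1.575]
ft_force: [-0.9, -1.1, -0.4]
opening: 0.0001
grip_force: 0.0
```

drive_tool --deltas '[{"fingers":0,"xyz":[0,4,0],"turn":0},{"fingers":0,"xyz":[0,3.7,0],"turn":0},{"fingers":0,"xyz":[0,0.6,0],"turn":0},{"fingers":0,"xyz":[0,0.1,0],"turn":0},{"fingers":0,"xyz":[0,0,0],"turn":0},{"fingers":0,"xyz":[0,0,0],"turn":0}]'

```text
clock: 29.7
ee_pos: [0.6113, 0.0162, 0.0293]
eef_rot: [-3.138, -0.03, 1.569]
ft_force: [-0.6, -0.5, 0.5]
opening: 0.0004
grip_force: 0.0
```

drive_tool --deltas '[{"fingers":0,"xyz":[0,0.2,0],"turn":0},{"fingers":0,"xyz":[0,0.2,0],"turn":0},{"fingers":0,"xyz":[0,0.2,0],"turn":0},{"fingers":0,"xyz":[0,0.1,0],"turn":0},{"fingers":0,"xyz":[0,0,0],"turn":0}]'

```text
clock: 30.12
ee_pos: [0.6199, 0.0171, 0.0299]
eef_rot: [-3.141, -0.03, 1.57]
ft_force: [0.2, 0.6, 0.2]
opening: -0.0001
grip_force: 0.0
```

drive_tool --deltas '[{"fingers":0,"xyz":[0,0.1,0],"turn":0}]'

```text
clock: 30.2
ee_pos: [0.6203, 0.0172, 0.0297]
eef_rot: [-3.14, -0.03, 1.57]
ft_force: [-3.3, -0.5, 1.6]
opening: 0.0001
grip_force: 1.6
```

drive_tool --deltas '[{"fingers":0,"xyz":[0,0.1,0],"turn":0}]'

```text
clock: 30.28
ee_pos: [0.6204, 0.0172, 0.0295]
eef_rot: [-3.137, -0.03, 1.57]
ft_force: [-5.0, 0.5, 4.1]
opening: -0.0001
grip_force: 2.7
```

drive_tool --deltas '[{"fingers":0,"xyz":[0,0.05,0],"turn":0}]'

```text
clock: 30.37
ee_pos: [0.6204, 0.0172, 0.0294]
eef_rot: [-3.136, -0.03, 1.57]
ft_force: [-6.9, 0.4, 3.8]
opening: -0.0003
grip_force: 3.2
```

drive_tool --deltas '[{"fingers":0,"xyz":[0,-0.05,0],"turn":0},{"fingers":0,"xyz":[0,-0.05,0],"turn":0},{"fingers":0,"xyz":[0,-0.05,0],"turn":0},{"fingers":0,"xyz":[0,-0.05,0],"turn":0},{"fingers":0,"xyz":[0,-0.05,0],"turn":0},{"fingers":0,"xyz":[0,-0.05,0],"turn":0},{"fingers":0,"xyz":[0,-0.1,0],"turn":0},{"fingers":0,"xyz":[0,-0.5,0],"turn":0},{"fingers":0,"xyz":[0,-3.5,0],"turn":0},{"fingers":0,"xyz":[0,-4,0],"turn":0}]'

```text
clock: 31.2
ee_pos: [0.5399, 0.0171, 0.0298]
eef_rot: [3.139, -0.03, 1.57]
ft_force: [0.5, 0.1, 0.5]
opening: -0.0
grip_force: 0.0
```

drive_tool --deltas '[{"fingers":0,"xyz":[-3.3,-0.7,0],"turn":0},{"fingers":0,"xyz":[-4,0,0],"turn":0},{"fingers":0,"xyz":[-4,0,0],"turn":0},{"fingers":0,"xyz":[-4,0,-0.3],"turn":0},{"fingers":0,"xyz":[0,0,0],"turn":0},{"fingers":0,"xyz":[0,0,0],"turn":0},{"fingers":0,"xyz":[0,4,0],"turn":0},{"fingers":0,"xyz":[0,3.2,0],"turn":0},{"fingers":0,"xyz":[0,0.1,0],"turn":0},{"fingers":0,"xyz":[0,0,0],"turn":0}]'

```text
clock: 32.03
ee_pos: [0.6057, -0.1344, 0.0278]
eef_rot: [-3.141, -0.03, 1.573]
ft_force: [-0.5, 0.6, -0.3]
opening: -0.0003
grip_force: 0.0
```

drive_tool --deltas '[{"fingers":0,"xyz":[0,0.2,0],"turn":0},{"fingers":0,"xyz":[0,0.2,0],"turn":0},{"fingers":0,"xyz":[0,0.1,0],"turn":0},{"fingers":0,"xyz":[0,0,0],"turn":0}]'

```text
clock: 32.37
ee_pos: [0.6088, -0.1356, 0.0284]
eef_rot: [-3.14, -0.03, 1.571]
ft_force: [-0.5, 0.7, -0.3]
opening: 0.0002
grip_force: 0.0
```

drive_tool --deltas '[{"fingers":0,"xyz":[0,0.1,0],"turn":0}]'

```text
clock: 32.45
ee_pos: [0.6096, -0.1359, 0.0284]
eef_rot: [-3.14, -0.03, 1.57]
ft_force: [-0.4, 0.0, -0.1]
opening: -0.0001
grip_force: 0.0
```

drive_tool --deltas '[{"fingers":0,"xyz":[0,0.1,0],"turn":0}]'

```text
clock: 32.53
ee_pos: [0.6109, -0.1359, 0.0284]
eef_rot: [-3.14, -0.03, 1.57]
ft_force: [0.3, -0.1, 0.1]
opening: -0.0003
grip_force: 0.0
```

drive_tool --deltas '[{"fingers":0,"xyz":[0,0.1,0],"turn":0}]'

```text
clock: 32.62
ee_pos: [0.6116, -0.136, 0.0282]
eef_rot: [-3.139, -0.03, 1.57]
ft_force: [-2.5, -0.0, 2.8]
opening: 0.0002
grip_force: 1.7
```

drive_tool --deltas '[{"fingers":0,"xyz":[0,0.1,0],"turn":0},{"fingers":0,"xyz":[0,0,0],"turn":0}]'

```text
clock: 32.78
ee_pos: [0.6117, -0.136, 0.028]
eef_rot: [-3.137, -0.03, 1.57]
ft_force: [-5.3, -0.0, 4.9]
opening: -0.0001
grip_force: 2.8
```

drive_tool --deltas '[{"fingers":0,"xyz":[0,-0.05,0],"turn":0},{"fingers":0,"xyz":[0,-0.05,0],"turn":0},{"fingers":0,"xyz":[0,-0.05,0],"turn":0},{"fingers":0,"xyz":[0,-0.05,0],"turn":0},{"fingers":0,"xyz":[0,-0.05,0],"turn":0},{"fingers":0,"xyz":[0,-0.1,0],"turn":0},{"fingers":0,"xyz":[0,-0.5,0],"turn":0},{"fingers":0,"xyz":[0,-3,0],"turn":0},{"fingers":0,"xyz":[0,-4,0],"turn":0},{"fingers":0,"xyz":[0,0,0],"turn":0}]'

```text
clock: 33.62
ee_pos: [0.5203, -0.1332, 0.0241]
eef_rot: [-3.12, -0.034, 1.569]
ft_force: [-3.3, 1.1, -2.2]
opening: -0.0001
grip_force: 0.0
```

```bash
python3 - <<'E'
from h import *
im=eyes.grab_frame("top")
v=cv2.cvtColor(im,cv2.COLOR_RGB2BGR)
cv2.imwrite("pics/crop4.png",cv2.resize(v[120:270,200:400],None,fx=4,fy=4,interpolation=cv2.INTER_CUBIC))
E
```

```text
(no output)
```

View pics/crop4.png

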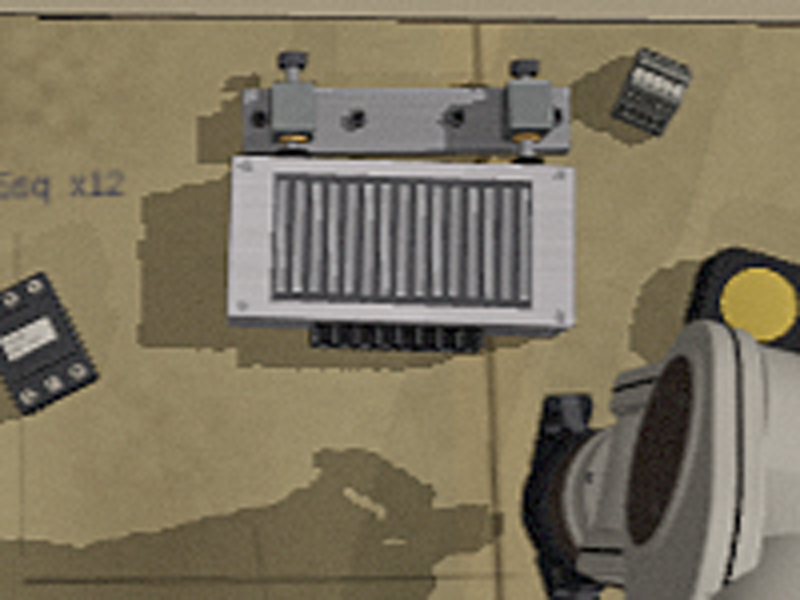

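The supply is on both feet, with front corners at about (233,156) and (576,167), which puts its middle about 8 mm off the bar's middle. The arm is clear and the contactor, tape and strip are where they were, so I'm handing in.

```bash
python3 -c "
from workcell import close_job
print(close_job())"
```

```text
the job is handed in; nothing more can be done
None
```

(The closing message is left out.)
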